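Lock the bayonet lid on the breadcrumb mill

ROBOT

A 7-joint arm with a two-finger parallel gripper is mounted at the origin on the work surface. World frame = base frame: x ahead of the robot, y to its left, z up, the work surface at z = 0. Lengths are in m, angles in rad, forces in N, time in s.
With the tool pointing down it reaches from about 0.4 to 0.85 m from the base axis. Payload 10.4 kg.
Tool frame: the origin (TCP) lies on the centre line of the jaws, within the pads' length; the fingertips stand 14 mm ahead of it and the grasp point (between the pads) lies 5 mm behind it (manip.tip_reach is the distance from the TCP to the fingertips, in m); z points along the fingers, y is the line along which they close (so a half turn about z gives the same grasp; the last joint's range is limited). The gripper opens to 85 mm and grips with 20 to 120 N. Pads are 22 mm wide; open, the fingers measure 114 mm over their backs; the gripper's body (76 mm by 85 mm) begins 54 mm behind the grasp point. The pads swing forward as they close: fully open they stand 13 mm farther back than shut.
Start: joints at [-1.213, 0.332, -0.065, 1.46, 0.022, 1.35, -0.088], TCP at [0.232, 0.58, 0.245] pointing down, gripper open.
Joint ranges: [-2.6, 2.6], [-0.5, 2.12], [-1.47, 1.34], [0.16, 2.42], [-1.27, 4.41], [0.06, 2.06], [-2.6, 2.6]. Speed limits (rad/s): [2.22, 2.22, 2.79, 2.79, 3.14, 3.14, 3.14].

INTERFACE

Orientations are given as a unit quaternion [x, y, z, w].
In Python, from workcell import manip gives the robot as it stands.
- The arm moves only by the shell command python3 -m pendant 'ROWS' [FORCE]. ROWS is JSON, a list of rows, each a list of 7 numbers: the shift along the tool's x, y, z in units of 50 mm (1.0 is 50 mm), then the turn, a rotation vector about the tool's x, y, z in units of 8 degrees (1.0 is 8 degrees), then the opening, from -1 (shut) to 1 (fully open), so that 0 is half open. In form: [[dx, dy, dz, ax, ay, az, jaw], ...]. A call has exactly 10 rows; each row is the pose to reach, as a shift and turn from the pose commanded when the call began, along the tool's axes at that moment; what a row does not reach only later rows make up. A row lasts 1/8 s, in which the tool goes at most 62.5 mm and 10.7 degrees, less where a joint would pass 70% of its speed; a pose out of reach is approached as far as the arm can. A call with a gripper value outside its range is refused whole. The fingers move at their own pace and stop on an object; FORCE is the grip in N (left out, the last holds). Time passes only in rows, so rows that repeat a pose let the fingers close, or fill a call up. It gives the time, the measured TCP pose, the force, the opening and the grip force at its end, in the units of the state.
- manip.get_obs(): the state, without advancing time (a new reading comes with each control period).
- manip.camera(name): name is "scene" or "side" or "wrist"; returns (picture, depth): 400x640x3 uint8, red, green, blue; 400x640 float32, m along the optical axis (not along the pixel's ray), 0 where there is no reading.
- manip.get_calibration(name): a dict with "fx", "fy", "cx", "cy" (pixels), "xyz" and "orientation" of the camera in the world. Camera axes: x right, y up, looking along -z (the intrinsics and any distortion apply to the point x, -y, -z); pixel columns grow to the right and rows downward; lengths in m; the calibration is good to about 2 mm. The wrist camera is an equidistant fisheye: a pixel r from the principal point sees the ray r / f radians off the axis. A picture is of the moment at which its call begins: read the wrist's pose just before it. get_calibration takes no time and is no camera call; for the wrist camera it gives the pose at the moment of the call.
- manip.hand_in(): hands the job in; it is judged then, once.
Trained networks look in the newest picture that a camera, given by its name, has taken for a name from the list of things; names that differ only in an ending like _2 or _b are one class to them, and where a whole thing is asked for, a point or a joint stands for the part that bears it (a point fixed in the world has none). Each returns a list of dicts, best first, with "p" (0 to 1); they miss things now and then, are a little off and sometimes report something else, mostly with a low value. They report only what shows in the picture. A call takes as long as a camera call. They do not tell look-alikes from the thing itself.
- manip.find_in(thing, camera): "box" ([left, top, right, bottom] in pixels, round what is visible of it).
- manip.trace(thing, camera): "pixels" (400x640 bool, what is visible of it) and "box" ([left, top, right, bottom] in pixels, round what is visible of it).
- manip.tip_of(thing, camera): "pixel" ([column, row] in pixels: a listed point, or the origin of a listed thing).
The state is a dict: "clock": time; "joint_pos": joint angles; "joint_velocities": joint speeds; "tau": joint torques, N m; "position": TCP position; "ee_rot": TCP orientation; "ft_force": force on the tool from outside, world axes, zero at the start; "torque": the same for the moment, N m; "grip_width": opening from 0.0 (shut) to 1.0 (fully open); "grasp_force": force on a finger pad.
Only numpy, scipy, OpenCV 4.12 (cv2) and the standard library are available. Lean on these libraries where they do the work, as an engineer would, in place of code of your own. Each camera call takes 0.05 s, during which the arm holds its last target. There are 200 camera calls.

TASK

Close the bakery's breadcrumb mill: take the navy-blue lid by its bar handle, set it on the mill's mouth with its two lugs in the two slots (yellow marks to yellow marks), press it fully home, and twist it clockwise (seen from above) a quarter turn so that it locks. Let go, and leave the cream lid of the flour tub where it lies.

Things in the scene. Friction and masses are not known exactly. Their poses are not given: they have to be found in the camera images.
- mill: Breadcrumb mill, fixed, upright: round white foot 200 mm across with a navy band, steel bowl 176 mm across above it, open at the top, rim at z = 150 mm. Origin: centre of its underside; z up. A lid's lugs go in by slots at +x and -x of its frame (yellow mark outside the bowl at each), then turn clockwise from above (negative about z) up to a stop at about 95 degrees; the other way is barred.
- mouth (a point): Centre of the mill's mouth, level with the rim; axes as the mill's. An inward flange 8 mm thick (radius 60 to 82 mm, top at this level) is cut by the two slots, each 45 degrees wide (46 mm at the inner edge). No spring: a lid sinks in by its own weight. A lid turned up to 10 degrees off still enters; side play is 8 mm all round. Home: disc flat on the rim, lid origin 20 mm below this point.
- mill_lid: Navy lid, loose, about 0.35 kg, lying upright. Origin: centre of its underside; z up. Plug 104 mm across, z 0-20 mm; steel lugs at its foot at +x and -x, to 74 mm from the axis, 20 mm wide, z 0-8; disc 168 mm across, z 20-28; on top a grey bar handle along x, 110 long, 20 wide, z 28-70, to pinch across its width. Yellow marks at the handle's ends lie over the lugs. A half turn makes no difference.
- tub_lid: The flour tub's lid, cream, loose: same size and handle as the navy lid but without lugs or yellow marks. Origin: centre of its underside. Not to be used; leave it where it is.
Not all that is in view belongs to the job. What is meant by the mill_lid is not pink or turquoise, and is the larger of those in its own colour.

How it is judged:
On the way:
1. the navy lid is down in the mill's mouth, its lugs through the slots and not yet turned (horizontal distance between mill_lid and mill below 0.015 m and z of mill_lid in the frame of mill below 0.134 m and angle between the x axis of mill_lid and the x axis of mill, either way round below 0.5 rad), for 0.1 s.
At the end, for the whole second after the job is handed in: The navy lid lies at rest, flat (within 4 degrees) and fully home on the mill's mouth (within 4 mm in height, 15 mm sideways), turned at least 65 degrees of the quarter turn from the slots, and the cream lid is within 30 mm of where it was (horizontal distance between mill_lid and mill below 0.015 m and z of mill_lid in the frame of mill between 0.124 and 0.134 m and angle between the x axis of mill_lid and the x axis of mill, either way round above 1.13 rad and angle between mill_lid's own z axis and vertical below 0.07 rad and linear speed of mill_lid below 0.02 m/s and distance of tub_lid from where it was at the start of the episode below 0.03 m); the robot touches nothing.
It fails at once if the cream lid is moved by more than 30 mm (distance of tub_lid from where it was at the start of the episode above 0.03 m).
It also fails if it takes over 54 s, if anything falls off the work surface, if the arm or the gripper's body presses on something with over 40 N, if the wrist force passes 120 N, or if a joint passes its speed limit or range.

## Working session

There is one attempt and no reset: what is moved stays moved. The work goes in short steps, Python scripts to look and compute and a shell command to move; the robot and the scene stay as the last step left them, time stands still between calls to the robot, and variables do not carry over. Pictures are saved under pics/ and viewed, at most 10 in all, crops included, and the job is handed in when it is done.

```bash
mkdir -p pics
cat > h.py <<'E'
import numpy as np, cv2
from scipy.spatial.transform import Rotation as R
from workcell import manip
def shot(n,f=None):
    im,d=manip.camera(n); 
    if f: cv2.imwrite('pics/'+f,im[:,:,::-1])
    return im,d
def pts(n,d,mask,c=None):
    c=c or manip.get_calibration(n)
    v,u=np.nonzero(mask&(d>0)); z=d[v,u]
    x=(u-c['cx'])/c['fx']; y=(v-c['cy'])/c['fy']
    if n=='wrist':
        r=np.hypot(x,y)+1e-9; s=np.tan(r)/r; x=x*s; y=y*s
    P=np.c_[x*z,-y*z,-z]
    return R.from_quat(c['orientation']).apply(P)+c['xyz'],v,u
E
python3 - <<'E'
from h import *
a,da=shot('scene','s1.png')
for t in ['mill','mill_lid','tub_lid']:
    for r in manip.trace(t,'scene')[:4]:
        P,v,u=pts('scene',da,r['pixels']); print(t,round(r['p'],2),np.round(r['box']),np.median(P,0).round(3),P[:,2].max().round(3),P.min(0).round(3),P.max(0).round(3))
b,db=shot('side','d1.png')
for t in ['mill','mill_lid','tub_lid']:
    for r in manip.trace(t,'side')[:4]:
        P,v,u=pts('side',db,r['pixels']); print(t,round(r['p'],2),np.round(r['box']),np.median(P,0).round(3),P[:,2].max().round(3),P.min(0).round(3),P.max(0).round(3))
o=manip.get_obs();print(o['clock'],o['position'],o['ee_rot'])
E
```

```text
mill 0.64 [153. 235. 263. 357.] [ 0.574 -0.337  0.095] 0.154 [ 0.26  -0.418 -0.003] [ 0.634 -0.109  0.154]
mill_lid 0.97 [307. 147. 345. 168.] [0.314 0.345 0.023] 0.058 [ 0.237  0.294 -0.003] [0.369 0.425 0.058]
mill_lid 0.78 [403. 212. 451. 248.] [0.76  0.192 0.02 ] 0.051 [0.696 0.144 0.   ] [0.812 0.262 0.051]
mill_lid 0.7 [339. 171. 397. 206.] [0.538 0.258 0.029] 0.073 [ 0.409  0.189 -0.002] [0.605 0.354 0.073]
mill_lid 0.66 [248. 181. 304. 214.] [0.359 0.049 0.029] 0.073 [ 0.259 -0.017  0.001] [0.426 0.183 0.073]
tub_lid 0.8 [295. 212. 358. 255.] [0.575 0.015 0.029] 0.073 [ 0.45  -0.059 -0.002] [0.648 0.141 0.073]
mill 0.71 [291.  97. 349. 170.] [ 0.532 -0.254  0.092] 0.153 [ 0.436 -0.402 -0.006] [ 0.63  -0.211  0.153]
mill_lid 0.93 [377. 313. 437. 372.] [0.31  0.369 0.022] 0.058 [ 0.241  0.285 -0.004] [0.372 0.428 0.058]
mill_lid 0.81 [355. 206. 413. 260.] [0.347 0.081 0.028] 0.073 [ 0.262 -0.016 -0.001] [0.427 0.153 0.073]
mill_lid 0.77 [206. 251. 251. 291.] [0.753 0.214 0.019] 0.051 [ 0.699  0.15  -0.003] [0.822 0.263 0.051]
mill_lid 0.62 [283. 268. 350. 332.] [0.523 0.288 0.028] 0.074 [0.442 0.194 0.02 ] [0.606 0.36  0.074]
tub_lid 0.95 [277. 197. 333. 244.] [0.564 0.038 0.028] 0.073 [ 0.483 -0.081 -0.004] [0.648 0.113 0.073]
0.4 [0.23225273 0.58020986 0.24521957] [ 1.89249497e-01  9.81929032e-01 -6.75151963e-05 -8.65891327e-06]
```

View pics/s1.png

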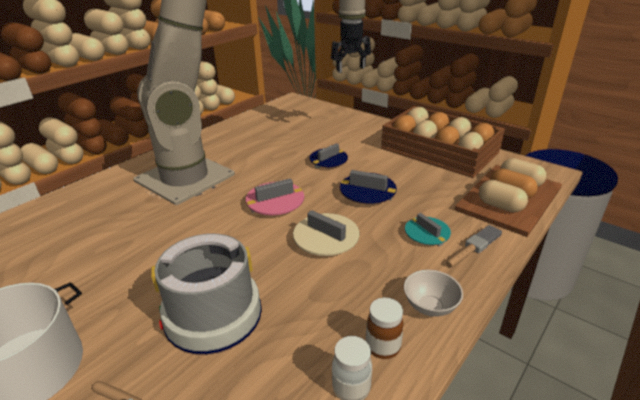

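View pics/d1.png

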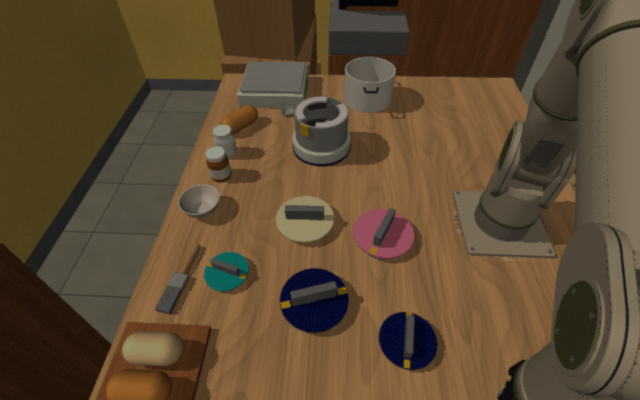

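The scene picture shows five lids: small navy (327,157), large navy (368,187), pink (275,197), turquoise (427,230) and cream (326,235). The large navy one fits the description. The mill is at (205,290), with a yellow mark showing on its side at (305,130) in the side view.

Run:
```python
from h import *
a,da=shot('scene'); b,db=shot('side')
full=np.ones(da.shape,bool)
def circ(p):
    A=np.c_[2*p,np.ones(len(p))]; s=np.linalg.lstsq(A,(p**2).sum(1),rcond=None)[0]; return s[:2],np.sqrt(s[2]+s[:2]@s[:2])
for n,im,d in (('scene',a,da),('side',b,db)):
    P,v,u=pts(n,d,full)
    m=(np.hypot(P[:,0]-.523,P[:,1]-.277)<.075)&(P[:,2]>.064)
    H=P[m]; c=H.mean(0); w,V=np.linalg.eigh(np.cov(H[:,:2].T)); e=V[:,1]
    q=(H[:,:2]-c[:2])@V; print(n,'handle',len(H),(c[:2]+V@((q.max(0)+q.min(0))/2)).round(4),np.ptp(q,axis=0).round(3),np.degrees(np.arctan2(e[1],e[0])).round(1))
    m=(np.hypot(P[:,0]-.523,P[:,1]-.277)<.11)&(P[:,2]>.018)&(P[:,2]<.036);D=P[m]; print(' disc bbox mid',((D.max(0)+D.min(0))/2).round(4),np.ptp(D,axis=0).round(3))
    m=(np.hypot(P[:,0]-.535,P[:,1]+.31)<.13)&(P[:,2]>.143)&(P[:,2]<.158);T=P[m]
    (cx,cy),r=cv2.minEnclosingCircle(T[:,:2].astype(np.float32)); print(' rim',len(T),cx,cy,r)
    rgb=im[v,u].astype(int); Y=(rgb[:,0]>140)&(rgb[:,1]>100)&(rgb[:,2]<70)&(rgb[:,0]-rgb[:,2]>110)
    m=Y&(np.hypot(P[:,0]-.535,P[:,1]+.31)<.13)&(P[:,2]>.06)
    if m.any():
        for s in (-1,1):
            k=m&((P[:,1]+.315)*s>0); 
            if k.any(): print(' yellow',s,k.sum(),P[k].mean(0).round(3),np.degrees(np.arctan2(P[k,1].mean()-cy,P[k,0].mean()-cx)).round(1))
    m=Y&(np.hypot(P[:,0]-.523,P[:,1]-.277)<.09)&(P[:,2]<.09)
    if m.any(): print(' lid yellow',m.sum(),P[m].min(0).round(3),P[m].max(0).round(3))
x=cv2.resize(a[140:260,240:460],None,fx=3,fy=3); y=cv2.resize(a[225:365,140:280],None,fx=3,fy=3)
z=cv2.resize(b[80:180,270:370],(380,420-40)); W=np.zeros((780,800,3),np.uint8)
W[:360,:660]=x; W[360:780,:420]=y; W[360:740,420:]=z
cv2.imwrite('pics/c1.png',cv2.resize(W[:,:,::-1],(615,600)))
```

```text
scene handle 186 [0.5231 0.2735] [0.028 0.108] -162.9
 disc bbox mid [0.522  0.2715 0.0277] [0.166 0.167 0.017]
 rim 2474 0.5319859981536865 -0.3165186643600464 0.0937565490603447
 yellow -1 24 [ 0.484 -0.392  0.15 ] -122.2
 yellow 1 30 [ 0.586 -0.244  0.143] 53.6
 lid yellow 10 [0.582 0.293 0.027] [0.596 0.302 0.031]
side handle 388 [0.5236 0.2763] [0.021 0.109] -162.3
 disc bbox mid [0.5236 0.2756 0.0274] [0.167 0.169 0.017]
 rim 757 0.5341001749038696 -0.3133327066898346 0.09401325136423111
 lid yellow 25 [0.583 0.291 0.027] [0.598 0.302 0.033]
```

View pics/c1.png

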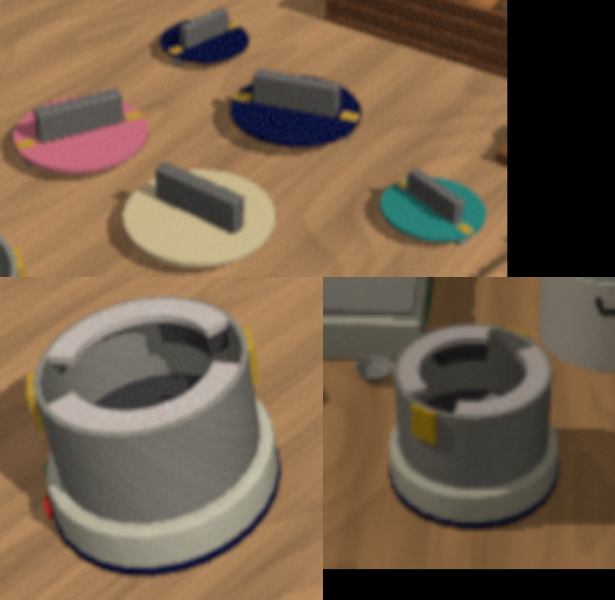

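The crop confirms it: the large navy lid has a yellow mark at each end of its handle. It sits at (0.5235, 0.275) with its handle at 17.4°. The mill is at about (0.533, -0.315) with its slots near 55°. I'm moving above the lid.

```bash
python3 -m pendant '[[-1,-0.5,0,0,0,-0.6,1],[-2,-0.9,0.2,0,0,-1.2,1],[-3,-1.35,0.4,0,0,-1.8,1],[-4,-1.8,0.6,0,0,-2.5,1],[-5,-2.3,0.8,0,0,-3.2,1],[-6,-2.7,0.9,0,0,-3.9,1],[-7,-3.2,1,0,0,-4.5,1],[-7.68,-3.5,1.2,0,0,-4.9,1],[-7.68,-3.5,1.5,0,0,-4.9,1],[-7.68,-3.5,1.5,0,0,-4.9,1]]' 60
python3 - <<'E'
from h import *
c=manip.get_calibration('wrist'); a,d=shot('wrist','w1.png')
P,v,u=pts('wrist',d,np.ones(d.shape,bool),c)
m=(np.hypot(P[:,0]-.523,P[:,1]-.277)<.075)&(P[:,2]>.06)&(P[:,2]<.08);H=P[m]
print(len(H))
if len(H)>20:
    print(H.mean(0),H.min(0),H.max(0)); r=cv2.minAreaRect(H[:,:2].astype(np.float32)*1000);print(r)
o=manip.get_obs();print(o['clock'],o['position'],R.from_quat(o['ee_rot']).as_matrix().round(3).tolist(),o['joint_pos'])
E
```

```text
clock: 1.75
position: [0.5225, 0.2755, 0.169]
ee_rot: [-0.151, 0.989, -0.0, -0.001]
ft_force: [-0.2, -0.3, 1.0]
grip_width: 0.998
grasp_force: 0.0
3469
[0.51755002 0.27354684 0.06991453] [0.46747795 0.24989678 0.06175027] [0.57540181 0.30028532 0.07262292]
((521.384033203125, 274.6114196777344), (108.56050109863281, 20.339645385742188), 17.181297302246094)
1.8 [0.52265004 0.27627199 0.16993825] [[-0.954, -0.3, -0.001], [-0.3, 0.954, 0.0], [0.001, 0.0, -1.0]] [-0.63968054  0.30817716  0.09243053  1.65615271 -0.03108657  1.17965556
  1.3358537 ]
```

The wrist view puts the handle at (0.521, 0.275), 20 mm wide, at 17.2°, in line with the tool. I'm descending and gripping.

```bash
python3 -m pendant '[[0,0,0.8,0,0,0,1],[0,0,1.6,0,0,0,1],[0,0,2.2,0,0,0,1],[0,0,2.42,0,0,0,1],[0,0,2.42,0,0,0,0],[0,0,2.42,0,0,0,-0.6],[0,0,2.42,0,0,0,-1],[0,0,2.42,0,0,0,-1],[0,0,2.42,0,0,0,-1],[0,0,2.42,0,0,0,-1]]' 80
python3 -c "
from workcell import manip;print(manip.get_obs())"
```

```text
clock: 3.05
position: [0.5243, 0.2754, 0.0504]
ee_rot: [-0.151, 0.989, 0.0, 0.001]
ft_force: [-1.9, -1.0, 5.6]
grip_width: 0.222
grasp_force: 79.0
{'clock': 3.05, 'joint_pos': array([-0.62929674,  0.4398329 ,  0.08395437,  1.75458886, -0.04415974,
        0.94738188,  1.34646723]), 'joint_velocities': array([ 5.37898799e-04, -3.22417021e-04, -5.88715003e-04, -1.47150945e-03,
        2.55650006e-06, -1.04392902e-04, -6.79290356e-04]), 'tau': array([-3.02789023e-02, -5.94110799e+01,  2.43064329e+00, -3.10510790e+01,
        2.34410312e-02, -4.24012151e-01, -9.41919337e-03]), 'position': array([0.52430344, 0.27538526, 0.05038717]), 'ee_rot': array([-1.51038248e-01,  9.88527590e-01,  3.77194852e-04,  7.13394960e-04]), 'ft_force': array([-1.92430001, -1.04810778,  5.59100573]), 'torque': array([-0.14439085,  0.23409002,  0.05949579]), 'grasp_force': 79.00715589523315, 'grip_width': 0.22152078077816229}
```

Gripped: the opening matches the 20 mm bar. I'm lifting, then measuring the mill's centre and slots more exactly from the fixed cameras.

```bash
python3 -m pendant '[[0,0,-0.6,0,0,0,-1],[0,0,-1.4,0,0,0,-1],[0,0,-2.2,0,0,0,-1],[0,0,-3,0,0,0.5,-1],[0,0,-3.8,0,0,1.5,-1],[0,0,-4.4,0,0,2.5,-1],[0,0,-4.6,0,0,3.7,-1],[0,0,-4.6,0,0,4.9,-1],[0,0,-4.6,0,0,6,-1],[0,0,-4.6,0,0,7,-1]]'
python3 - <<'E'
from h import *
from scipy.optimize import least_squares
for n in ('scene','side'):
    S=[]
    for k in range(3):
        a,d=shot(n); P,v,u=pts(n,d,np.ones(d.shape,bool)); S.append(P)
    P=np.vstack(S)
    P=P[(np.hypot(P[:,0]-.533,P[:,1]+.315)<.13)]
    B=P[(P[:,2]>.07)&(P[:,2]<.138)]; B=B[np.hypot(*(B[:,:2]-[.533,-.315]).T)>.075]
    f=lambda q:np.hypot(B[:,0]-q[0],B[:,1]-q[1])-.088
    s=least_squares(f,[.533,-.315],loss='soft_l1',f_scale=.002); c=s.x; print(n,'bowl',len(B),c,np.median(abs(s.fun)))
    T=P[(P[:,2]>.144)&(P[:,2]<.157)]
    for c in (c,np.array([.533,-.315])):
        r=np.hypot(*(T[:,:2]-c).T); t=np.degrees(np.arctan2(T[:,1]-c[1],T[:,0]-c[0]))
        h,_=np.histogram(t[(r>.064)&(r<.080)],np.arange(-180,181,5)); print(h.tolist())
o=manip.get_obs();print(o['clock'],o['position'],o['ee_rot'],o['grip_width'],o['ft_force'])
E
```

```text
clock: 4.3
position: [0.5234, 0.2749, 0.2789]
ee_rot: [0.333, 0.943, -0.0, -0.0]
ft_force: [0.6, 0.0, -3.3]
grip_width: 0.22
grasp_force: 78.6
scene bowl 11103 [ 0.53246045 -0.31571486] 0.002071243110664936
[40, 46, 53, 50, 48, 57, 76, 16, 0, 0, 0, 0, 0, 0, 0, 36, 63, 57, 69, 63, 66, 64, 66, 60, 62, 66, 69, 69, 64, 70, 66, 68, 61, 62, 63, 62, 59, 63, 55, 58, 59, 60, 53, 3, 0, 0, 0, 0, 0, 0, 0, 48, 57, 44, 49, 41, 48, 41, 39, 49, 47, 40, 42, 47, 42, 41, 44, 42, 48, 47, 45, 47]
[47, 42, 55, 52, 46, 55, 80, 23, 0, 0, 0, 0, 0, 0, 1, 41, 63, 59, 69, 62, 65, 60, 64, 67, 62, 59, 71, 67, 74, 66, 64, 67, 62, 67, 57, 64, 61, 56, 57, 60, 51, 60, 53, 1, 0, 0, 0, 2, 5, 3, 3, 37, 64, 47, 46, 46, 44, 41, 44, 43, 43, 45, 40, 43, 45, 42, 46, 46, 42, 47, 47, 49]
side bowl 664 [ 0.53473449 -0.31515716] 0.0007008016639043976
[0, 0, 0, 0, 0, 0, 0, 0, 0, 0, 0, 0, 0, 0, 0, 0, 0, 0, 0, 0, 0, 0, 0, 0, 0, 0, 0, 0, 0, 0, 0, 0, 0, 0, 0, 0, 0, 0, 0, 0, 0, 0, 0, 0, 0, 0, 0, 0, 0, 0, 0, 0, 0, 0, 0, 0, 0, 0, 0, 0, 0, 0, 0, 0, 0, 0, 0, 0, 0, 0, 0, 0]
[0, 0, 0, 0, 0, 0, 0, 0, 0, 0, 0, 0, 0, 0, 0, 0, 0, 0, 0, 0, 0, 0, 0, 0, 0, 0, 0, 0, 0, 0, 0, 0, 0, 0, 0, 0, 0, 0, 0, 0, 0, 0, 0, 0, 0, 0, 0, 0, 0, 0, 0, 0, 0, 0, 0, 0, 0, 0, 0, 0, 0, 0, 0, 0, 0, 0, 0, 0, 0, 0, 0, 0]
4.6 [0.52365061 0.27499868 0.27919454] [ 3.29469225e-01  9.44166308e-01 -6.25313945e-05 -8.78469423e-05] 0.22378013157139076 [ 0.26968473 -0.14957675 -3.11934923]
```

The slots lie at 56° and the mill's centre at (0.5335, -0.3155). I'm carrying the lid there.

```bash
python3 -m pendant '[[-0.5,-0.6,0,0,0,0.8,-1],[-1.2,-1.5,0,0,0,1.9,-1],[-2,-2.45,0,0,0,3,-1],[-2.8,-3.4,0,0,0,4.1,-1],[-3.6,-4.4,0,0,0,5.2,-1],[-4.4,-5.4,0,0,0,6.4,-1],[-5.2,-6.35,0,0,0,7.6,-1],[-6,-7.3,0,0,0,8.8,-1],[-6.8,-8.3,0,0,0,9.9,-1],[-7.51,-9.16,0,0,0,10.69,-1]]'
python3 -m pendant '[[0,0,0,0,0,0,-1],[0,0,0,0,0,0,-1],[0,0,0,0,0,0,-1],[0,0,0,0,0,0,-1],[0,0,0.3,0,0,0,-1],[0,0,0.5,0,0,0,-1],[0,0,0.5,0,0,0,-1],[0,0,0.5,0,0,0,-1],[0,0,0.5,0,0,0,-1],[0,0,0.5,0,0,0,-1]]'
python3 - <<'E'
from h import *
a,d=shot('scene'); b,e=shot('side'); 
o=manip.get_obs();x=R.from_quat(o['ee_rot']).as_matrix();print(o['clock'],o['position'],x.round(3).tolist(),np.degrees(np.arctan2(x[1,0],x[0,0])),o['joint_pos'].round(2),o['ft_force'])
P,v,u=pts('scene',d,np.ones(d.shape,bool)); rgb=a[v,u].astype(int)
m=(np.hypot(P[:,0]-.53,P[:,1]+.315)<.13)&(rgb[:,2]>rgb[:,0]+25)&(P[:,2]>.17)
D=P[m][:,:2]; print(len(D),(D.max(0)+D.min(0))/2,np.ptp(D,axis=0),np.percentile(P[m][:,2],[5,50,95]))
cv2.imwrite('pics/x2.png',np.hstack([cv2.resize(a[180:370,120:310],(400,400)),cv2.resize(b[40:190,250:400],(400,400))])[:,:,::-1])
E
```

```text
clock: 5.85
position: [0.5311, -0.319, 0.2795]
ee_rot: [0.884, 0.468, 0.0, 0.0]
ft_force: [1.5, 1.1, -3.5]
grip_width: 0.222
grasp_force: 78.9
clock: 7.1
position: [0.5313, -0.3173, 0.2545]
ee_rot: [0.884, 0.468, 0.0, 0.0]
ft_force: [-0.2, -0.4, -3.4]
grip_width: 0.224
grasp_force: 79.7
7.2 [ 0.53132704 -0.31718193  0.25443627] [[0.561, 0.828, 0.0], [0.828, -0.561, 0.0], [0.0, 0.0, -1.0]] 55.86295709119884 [-0.1   0.37  0.73  1.5  -0.25  1.37  0.06] [ 0.31359201  0.3781986  -2.82622415]
2160 [ 0.5392433  -0.31459696] [0.15801037 0.16234255] [0.2307256  0.23245393 0.23385034]
```

View pics/x2.png

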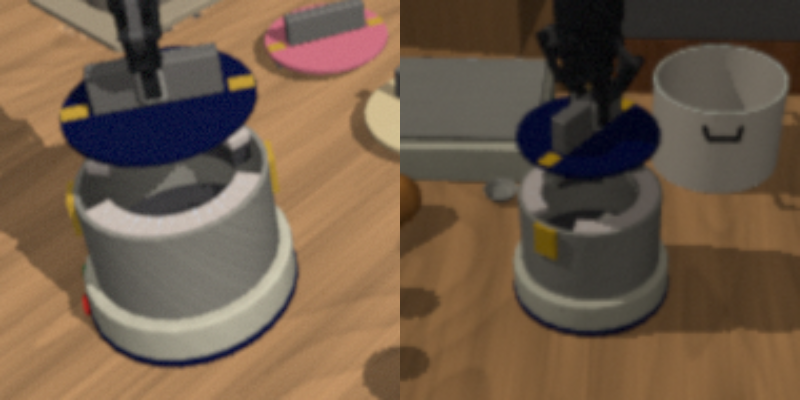

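The lid hangs over the mouth with its yellow marks over the mill's marks (scene view: lid marks at (75,113) and (241,83), mill marks at (73,210) and (270,165)). I'm lowering it slowly.

```bash
python3 -m pendant '[[0,0,0.3,0,0,0,-1],[0,0,0.6,0,0,0,-1],[0,0,0.8,0,0,0,-1],[0,0,0.95,0,0,0,-1],[0,0,1.05,0,0,0,-1],[0,0,1.15,0,0,0,-1],[0,0,1.25,0,0,0,-1],[0,0,1.3,0,0,0,-1],[0,0,1.3,0,0,0,-1],[0,0,1.3,0,0,0,-1]]'
```

```text
clock: 8.45
position: [0.5313, -0.3172, 0.1895]
ee_rot: [0.884, 0.468, 0.0, 0.0]
ft_force: [0.0, -0.2, -2.9]
grip_width: 0.225
grasp_force: 79.8
```

The lugs are in with no contact force. Now pressing home gently (target about 1 mm below nominal).

```bash
python3 -m pendant '[[0,0,0.05,0,0,0,-1],[0,0,0.1,0,0,0,-1],[0,0,0.14,0,0,0,-1],[0,0,0.17,0,0,0,-1],[0,0,0.19,0,0,0,-1],[0,0,0.2,0,0,0,-1],[0,0,0.2,0,0,0,-1],[0,0,0.2,0,0,0,-1],[0,0,0.2,0,0,0,-1],[0,0,0.2,0,0,0,-1]]'
```

```text
clock: 9.7
position: [0.5313, -0.3171, 0.1804]
ee_rot: [0.884, 0.468, 0.0, -0.0]
ft_force: [-5.1, 4.0, 8.6]
grip_width: 0.219
grasp_force: 81.3
```

Home: TCP height is 0.1804 as predicted, with light contact. Now the clockwise twist.

```bash
python3 -m pendant '[[0,0,0,0,0,0.6,-1],[0,0,0,0,0,1.3,-1],[0,0,0,0,0,2.1,-1],[0,0,0,0,0,2.9,-1],[0,0,0,0,0,3.7,-1],[0,0,0,0,0,4.4,-1],[0,0,0,0,0,5,-1],[0,0,0,0,0,5.4,-1],[0,0,0,0,0,5.5,-1],[0,0,0,0,0,5.5,-1]]'
```

```text
clock: 10.95
position: [0.532, -0.3175, 0.1804]
ee_rot: [0.995, 0.104, 0.001, 0.001]
ft_force: [-0.7, 0.0, 5.6]
grip_width: 0.225
grasp_force: 80.9
```

```bash
python3 -m pendant '[[0,0,0,0,0,0.6,-1],[0,0,0,0,0,1.3,-1],[0,0,0,0,0,2.1,-1],[0,0,0,0,0,2.9,-1],[0,0,0,0,0,3.7,-1],[0,0,0,0,0,4.4,-1],[0,0,0,0,0,5,-1],[0,0,0,0,0,5.4,-1],[0,0,0,0,0,5.4,-1],[0,0,0,0,0,5.4,-1]]'
```

```text
clock: 12.2
position: [0.5321, -0.3175, 0.1804]
ee_rot: [0.963, -0.27, 0.001, 0.0]
ft_force: [1.1, 0.2, 5.6]
grip_width: 0.228
grasp_force: 81.0
```

Turned 87°. I'm letting go and withdrawing straight up.

```bash
python3 -m pendant '[[0,0,0,0,0,0,-0.4],[0,0,0,0,0,0,0.2],[0,0,0,0,0,0,0.6],[0,0,0,0,0,0,0.6],[0,0,-0.3,0,0,0,0.6],[0,0,-0.8,0,0,0,0.6],[0,0,-1.6,0,0,0,0.6],[0,0,-2.5,0,0,0,0.6],[0,0,-3,0,0,0,0.6],[0,0,-3,0,0,0,0.6]]'
python3 - <<'E'
from h import *
c=manip.get_calibration('wrist'); a,d=shot('wrist'); s,ds=shot('scene')
P,v,u=pts('wrist',d,np.ones(d.shape,bool),c)
m=(np.hypot(P[:,0]-.533,P[:,1]+.316)<.075)&(P[:,2]>.19)&(P[:,2]<.21);H=P[m]
print(len(H),H[:,2].max() if len(H) else 0,cv2.minAreaRect(H[:,:2].astype(np.float32)*1000) if len(H) else 0)
P,v,u=pts('scene',ds,np.ones(d.shape,bool)); rgb=s[v,u].astype(int)
m=(np.hypot(P[:,0]-.53,P[:,1]+.315)<.1)&(rgb[:,2]>rgb[:,0]+25)&(P[:,2]>.14); D=P[m]
q=np.linalg.lstsq(np.c_[D[:,:2],np.ones(len(D))],D[:,2],rcond=None)[0]; print('disc',np.median(D[:,2]),'tilt',q[:2],(D.max(0)+D.min(0))/2)
cv2.imwrite('pics/f.png',np.hstack([cv2.resize(s[180:370,120:310],(300,300)),cv2.resize(a,(480,300))])[:,:,::-1])
o=manip.get_obs();print(o['clock'],o['position'],o['ft_force'])
E
```

```text
clock: 13.45
position: [0.5316, -0.318, 0.3321]
ee_rot: [0.963, -0.27, 0.002, 0.0]
ft_force: [0.4, -0.3, -0.4]
grip_width: 0.799
grasp_force: 0.0
2743 0.202348320333663 ((535.8121337890625, -318.4641418457031), (20.217378616333008, 109.21578216552734), 58.617774963378906)
disc 0.15833820618916972 tilt [-0.00067876  0.00055419] [ 0.53709349 -0.31893716  0.1579228 ]
13.55 [ 0.53118047 -0.31712528  0.32933885] [0.89402841 0.54371255 0.44786357]
```

View pics/f.png

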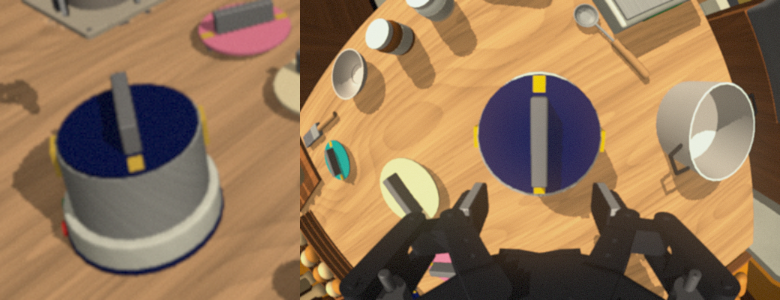

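The lid lies flat on the mill with its disc top at 0.158 m. Its handle is at right angles to the mill's marks, and the gripper is clear.

```bash
python3 -c "
from workcell import manip;print(manip.hand_in())"
```

```text
the job is handed in; nothing more can be done
None
```

The navy lid is on the mill, fully home and turned about 87° clockwise. The gripper has let go, the cream lid was not touched, and the job was handed in at about 13.6 s; no verdict was shown.

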